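# Fill a bowl from the ball dispenser without slamming its lid

### The arm

A 6-joint arm with a two-finger parallel gripper is mounted at the origin on the work surface. World frame = base frame: x ahead of the robot, y to its left, z up, the work surface at z = 0. Lengths are in mm, angles in rad, forces in N, time in s.
With the tool pointing down it reaches from about 275 to 750 mm from the base axis. Payload 10.2 kg.
Tool frame: the origin (TCP) lies at the very end of the fingers, on their centre line; the grasp point (between the pads) lies bot.tcp_to_grasp behind it (bot.tcp_to_grasp is the distance from the TCP to the grasp point, in mm); y points along the fingers, z is the direction in which the jaws open and shut, and the axes are right-handed (so a half turn about y gives the same grasp; the last joint's range is limited). The gripper opens to 85 mm and grips with 20 to 120 N. Pads are 22 mm wide; open, the fingers measure 114 mm over their backs; the gripper's body (76 mm by 85 mm) begins 54 mm behind the grasp point. The pads swing forward as they close: fully open they stand 13 mm farther back than shut.
Start: joints at [1.085, 0.313, 1.498, -0, 1.331, -0.223], TCP at [136.4, 506.977, 231.294] pointing down, gripper open.
Joint ranges: [-2.94, 2.94], [-0.97, 2.17], [0.19, 2.56], [-1.23, 4.37], [0.02, 3.11], [-2.88, 2.88]. Speed limits (rad/s): [2.39, 2.39, 3.01, 3.14, 3.14, 3.14].

### API

Orientations are given as a unit quaternion [x, y, z, w].
In Python, from rig import bot gives the robot as it stands. The module is installed in compiled form; this text tells all that it offers.
- The arm moves only by the shell command python3 -m inch 'ROWS' [FORCE]. ROWS is JSON, a list of rows, each a list of 7 numbers: the shift along the tool's x, y, z in mm, then the turn, a rotation vector about the tool's x, y, z in rad, then the opening, from -1 (shut) to 1 (fully open). A call has 1 to 12 rows; each row is the pose to reach, as a shift and turn from the pose commanded when the call began, along the tool's axes at that moment; what a row does not reach only later rows make up. A row lasts 1/8 s, in which the tool goes at most 62.5 mm and 10.7 degrees, less where a joint would pass 70% of its speed; a pose out of reach is approached as far as the arm can. A call with a gripper value outside its range is refused whole. The fingers move at their own pace and stop on an object; FORCE is the grip in N (left out, the last holds). Time passes only in rows, so rows that repeat a pose let the fingers close. It gives the time, the measured TCP pose, the force and the opening at its end, in the units of the state.
- bot.state(): the state, without advancing time (a new reading comes with each control period).
- bot.snapshot(name): name is "scene" or "top"; returns the picture (480x640x3 uint8, red, green, blue); there is no depth.
- bot.camera_info(name): a dict with "intrinsics" (3x3 intrinsics, pixels), "k1" (the pictures are not rectified: a ray, as slopes to the right and down, at radius r is drawn at 1 + k1 r^2 times it, then the intrinsics apply), "world_to_cam" (4x4, takes a point from world to camera coordinates). Camera axes: x right, y down, z forward; pixel columns grow to the right and rows downward; lengths in mm; the calibration is good to about 2 mm. A picture is of the moment at which its call begins. camera_info takes no time and is no camera call.
- bot.hand_in(): hands the job in, once; it reports no verdict.
The state is a dict: "clock": time; "joint_pos": joint angles; "dq": joint speeds; "tau": joint torques, N m; "ee_pos": TCP position; "ee_rot": TCP orientation; "contact_force": force on the tool from outside, world axes, zero at the start; "torque": the same for the moment, N m; "opening": finger opening in mm.
Only numpy, scipy, OpenCV 4.12 (cv2) and the standard library are available. Lean on these libraries where they do the work, as an engineer would, in place of code of your own. Each camera call takes 0.05 s, during which the arm holds its last target. There are 200 camera calls.

### The job

Using only pushes and presses, slide the empty bowl across the table until it stands under the dispenser's mouth, close up against the middle of its base. Then press the red pad of the lever down so that the linked lid lifts, keep it down until all four balls have rolled into the bowl, and ease the lever back up gently so that the lid closes fully without slamming. Pick nothing up, work the lid by its lever only, and leave the other wares on the table where they are.

Things in the scene. Friction and masses are not known exactly. Their poses are not given: they have to be found in the camera images.
- dispenser: Gravity ball dispenser fixed to the table: dark grey base plate 200x130x12 mm, stand, clear hopper (x -58 to +78 mm, 59 mm wide, 237 mm high) with a ramp inside. Origin: base centre on the table; local -x is where the mouth faces, +x its rear, z up. Base front edge, straight, at x=-100 mm. The ramp's lip under the mouth overhangs it: x=-128 mm, 56 mm wide, 90 to 98 mm high.
- lid_hinge (a joint): Blue flap lid, 103x66 mm, slanting 45 degrees over the dispenser's mouth, hinged at its upper edge (dispenser x=-55, z=172 mm), linked to the red-padded lever by two side rods. 0 = shut, 0.9 rad = fully open (about level); it turns twice as far as the lever. No damper: if let go, the lever's return spring slams it.
- lid: The same blue lid's panel; origin on the hinge line at the lid's upper edge, mid-width.
- lever (a joint): Press lever: aluminium bail, an arm along each side of the hopper, joined behind it by a bar with a red pad. Pivot at dispenser x=-25, z=100 mm; pad 190 mm from it. 0 = up (lid shut), 0.45 rad = fully down on its stop. The pad sinks 85 mm in all, staying within 10 mm fore and aft. A spring lifts it back; pressing takes about 1.5 N at the top, 4 N at the bottom.
- pad (a point): Centre of the top face of the lever's red pad, 106 mm across (dispenser y) x 36 mm x 10 mm thick: at dispenser x=+157 mm, 156 mm above the table with the lever up, 71 mm fully down; nothing stands under it. The hopper's rear wall is 80 mm from it towards the mouth.
- bowl: Loose bowl, speckled navy below, cream above, 80 mm high, 0.55 kg; outer radius 52 mm at the foot, 66 mm at 12 mm up, 76 mm at 46 mm up (widest), 70 mm at the rim; wall 6 mm. Origin: centre of its underside. It starts in front of the mouth, 80 to 130 mm short of its place and up to 40 mm to one side.
- bowl_spot (a point): On the table in front of the dispenser: where the bowl's centre is when the bowl stands against the middle of the base plate's front edge, under the mouth (dispenser local x = -170 mm, y = 0).
- ball0_center (a point): Centre of a loose glazed ceramic ball, navy, 38 mm across, about 45 g; the four start in single file on the ramp behind the shut lid (this is number 1 from the mouth). They roll out by themselves when the lid rises, within about 2 s.
- ball1_center (a point): Centre of a loose glazed ceramic ball, cream, 38 mm across, about 45 g; the four start in single file on the ramp behind the shut lid (this is number 2 from the mouth). They roll out by themselves when the lid rises, within about 2 s.
- ball2_center (a point): Centre of a loose glazed ceramic ball, grey-blue, 38 mm across, about 45 g; the four start in single file on the ramp behind the shut lid (this is number 3 from the mouth). They roll out by themselves when the lid rises, within about 2 s.
- ball3_center (a point): Centre of a loose glazed ceramic ball, cream, 38 mm across, about 45 g; the four start in single file on the ramp behind the shut lid (this is number 4 from the mouth). They roll out by themselves when the lid rises, within about 2 s.
- moon_vase: Bystander, not part of the job: round vase, navy below and cream above, 148 mm wide, 152 mm high. Origin: centre of its underside.
- bottle_vase: Bystander, not part of the job: stone-coloured bottle vase, 88 mm wide, 215 mm high. Origin: centre of its underside.
- ribbed_vase: Bystander, not part of the job: navy ribbed egg-shaped vase, 106 mm wide, 121 mm high. Origin: centre of its underside.
- blue_jar: Bystander, not part of the job: grey-blue jar, 112 mm wide, 122 mm high. Origin: centre of its underside.
- tape_roll: Bystander, not part of the job: brown roll of packing tape lying flat, 96 mm across, 48 mm high. Origin: centre of its underside.
- cup: Bystander, not part of the job: white ceramic cup, 72 mm across, 75 mm high. Origin: centre of its underside.
- marker: Bystander, not part of the job: white and black marker pen lying down, 138 mm long. Origin: centre of its underside.
Not all that is in view belongs to the job. What is shaped like the bowl but purple or turquoise is not meant.

How it is judged:
By the outcome, as a careful person would: the job done as asked, in the order asked, and still so for the second after the job is handed in, with the robot touching nothing.
It also fails if it takes over 51 s, if anything falls off the work surface, if the arm or the gripper's body presses on something with over 40 N, if the wrist force passes 120 N, or if a joint passes its speed limit or range.

## Working session

There is one attempt and no reset: what is moved stays moved. The work goes in short steps, Python scripts to look and compute and a shell command to move; the robot and the scene stay as the last step left them, time stands still between calls to the robot, and variables do not carry over. Pictures are saved under pics/ and viewed, about 8 in all and at most 12, crops included, and the job is handed in when it is done.

```bash
mkdir -p pics; python3 - <<'E'
from rig import bot
import cv2
for n in("scene","top"):
    cv2.imwrite(f"pics/{n}0.png",bot.snapshot(n)[:,:,::-1]); c=bot.camera_info(n); print(n,c)
print(bot.state(),bot.tcp_to_grasp)
E
```

```text
scene {'intrinsics': array([[513.53102204,   0.        , 317.01580639],
       [  0.        , 513.53102204, 238.46878889],
       [  0.        ,   0.        ,   1.        ]]), 'k1': -0.15228263539977296, 'world_to_cam': array([[ 6.66894786e-01,  7.44999135e-01, -1.50875159e-02,
        -3.38058218e+02],
       [ 6.13480017e-01, -5.60431547e-01, -5.56380042e-01,
        -2.75713901e+02],
       [-4.22958169e-01,  3.61791059e-01, -8.30790958e-01,
         1.83170696e+03],
       [ 0.00000000e+00,  0.00000000e+00,  0.00000000e+00,
         1.00000000e+00]])}
top {'intrinsics': array([[607.10423224,   0.        , 323.2629744 ],
       [  0.        , 607.10423224, 236.7282991 ],
       [  0.        ,   0.        ,   1.        ]]), 'k1': -0.09489617449926023, 'world_to_cam': array([[ 1.51025300e-02, -9.99859701e-01,  7.24519289e-03,
        -2.54185607e+01],
       [-9.97498114e-01, -1.55665427e-02, -6.89579244e-02,
         5.58809466e+02],
       [ 6.90610323e-02, -6.18562711e-03, -9.97593260e-01,
         1.86996538e+03],
       [ 0.00000000e+00,  0.00000000e+00,  0.00000000e+00,
         1.00000000e+00]])}
{'clock': 0.1, 'joint_pos': array([ 1.08461696e+00,  3.13363846e-01,  1.49835671e+00, -6.41898501e-06,
        1.33101873e+00, -2.23407376e-01]), 'dq': array([ 0.00121437, -0.00177537, -0.00331508, -0.00092612,  0.00093143,
        0.00136608]), 'tau': array([ 4.41084121e-03, -4.12904012e+01, -2.60137224e+01, -9.96874110e-05,
        3.09340052e-03, -7.33890670e-05]), 'ee_pos': array([136.27806478, 506.76186591, 230.80941916]), 'ee_rot': array([ 0.70139329, -0.09277508,  0.09249755, -0.70063146]), 'contact_force': array([0.28701069, 0.48990506, 0.24954179]), 'torque': array([ 0.00790835, -0.0052087 , -0.04606155]), 'opening': 85.04817121734504} 18.700000000000003
```

View pics/scene0.png

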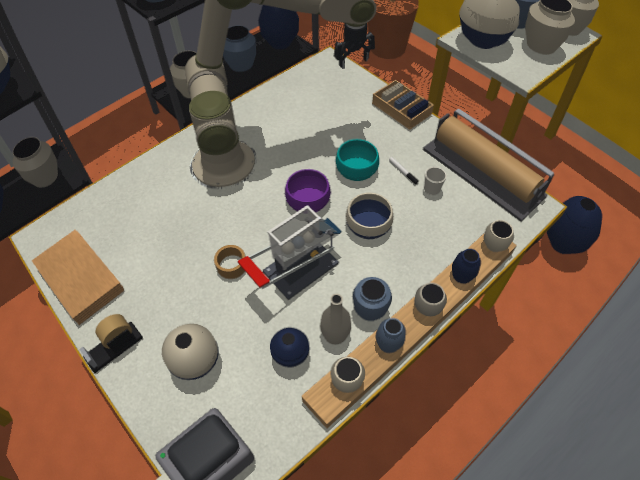

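View pics/top0.png

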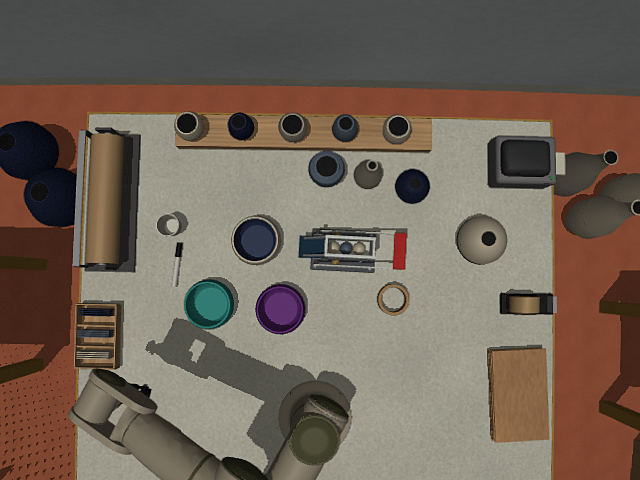

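Three bowls are in the top view: navy/cream (256,240), purple (281,309) and turquoise (209,304). The first one fits: it is speckled navy and cream, and it stands in front of the mouth. I'll confirm it in an enlarged crop.

```bash
cat > h.py <<'E'
import numpy as np, cv2
from rig import bot
def ray(n,u,v):
    c=bot.camera_info(n);K=c["intrinsics"];T=c["world_to_cam"]
    p=cv2.undistortPoints(np.array([[[u,v]]],float),K,np.array([c["k1"],0,0,0.]))[0,0]
    R=T[:3,:3];return -R.T@T[:3,3],R.T@np.array([p[0],p[1],1])
def at(n,u,v,z):
    o,d=ray(n,u,v);return o+d*(z-o[2])/d[2]
def pix(n,P):
    c=bot.camera_info(n);T=c["world_to_cam"]
    return cv2.projectPoints(np.array(P,float).reshape(-1,3),cv2.Rodrigues(T[:3,:3])[0],T[:3,3],c["intrinsics"],np.array([c["k1"],0,0,0.]))[0][:,0]
E
python3 - <<'E'
import cv2
i=cv2.imread("pics/top0.png")[205:285,222:422]
cv2.imwrite("pics/c1.png",cv2.resize(i,None,fx=4,fy=4,interpolation=cv2.INTER_CUBIC))
i=cv2.imread("pics/scene0.png")[180:330,205:405]
cv2.imwrite("pics/c2.png",cv2.resize(i,None,fx=4,fy=4,interpolation=cv2.INTER_CUBIC))
E
```

```text
(no output)
```

View pics/c1.png

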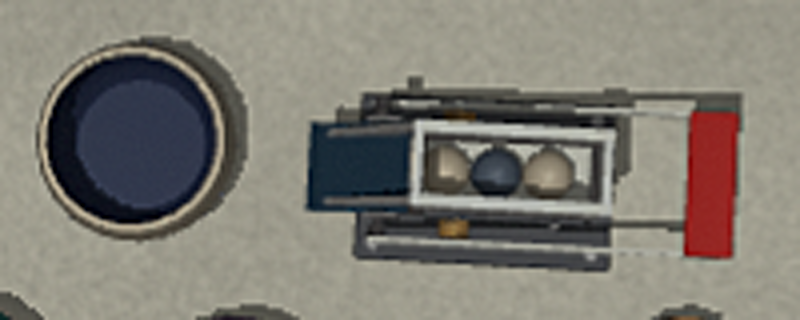

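View pics/c2.png

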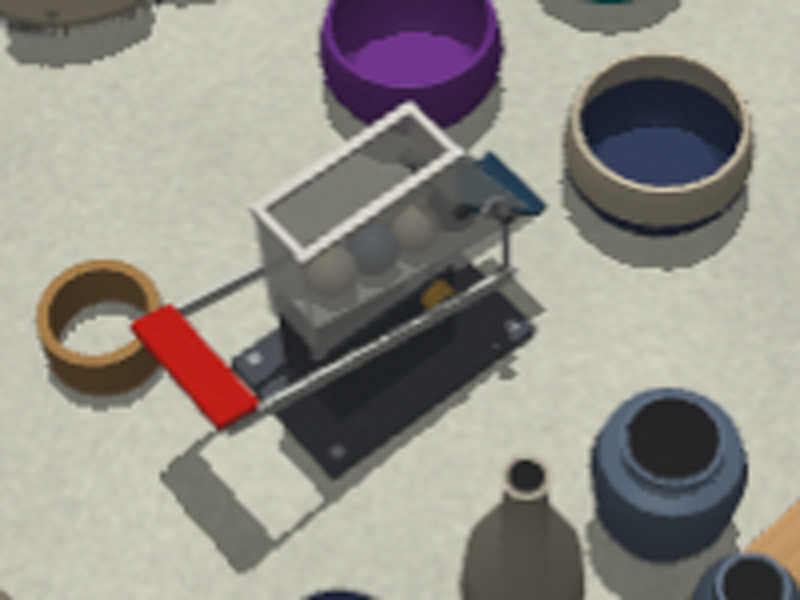

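The crops confirm it: the bowl with the cream rim and navy inside (c1 centre ~(132,142)) stands before the blue lid, with the red pad at the right. Next I fit the poses.

```bash
cat > fit.py <<'E'
from h import *
from scipy.optimize import least_squares
f1=lambda a:(np.array(a,float)+.5)/4-.5+[222,205]
f2=lambda a:(np.array(a,float)+.5)/4-.5+[205,180]
hp=[(-58,29.5,237),(78,29.5,237),(78,-29.5,237),(-58,-29.5,237)]
pd=[(139,53,156),(175,53,156),(175,-53,156),(139,-53,156)]
L1=np.array(hp+pd+[(-100,-65,12),(100,-65,12)]);P1=f1([(413,122),(615,128),(613,214),(411,209),(692,112),(741,112),(733,258),(684,257),(355,258),(609,270)])
L2=np.array([hp[1],hp[2],hp[0],hp[3]]+pd+[(100,65,12),(-100,65,12),(100,-65,12)]);P2=f2([(303,260),(252,211),(465,152),(410,103),(258,404),(219,421),(132,324),(172,305),(338,478),(535,330),(235,362)])
def w(q,L):
    c,s=np.cos(q[2]),np.sin(q[2]);return np.c_[q[0]+c*L[:,0]-s*L[:,1],q[1]+s*L[:,0]+c*L[:,1],L[:,2]]
r=lambda q:np.r_[(pix("top",w(q,L1))-P1).ravel(),(pix("scene",w(q,L2))-P2).ravel()]
q0=[*at("top",345,247,100)[:2],-1.57]
s=least_squares(r,q0,loss="soft_l1",x_scale=[10,10,.1]);print(s.x,np.round(r(s.x).reshape(-1,2),1).tolist())
q=s.x
print("pad",w(q,np.array([[157,0,156]])),"spot",w(q,np.array([[-170,0,0]])))
# bowl outlines: rim outer circle r70 z80
b1=f1([(39,140),(226,140),(132,44)]) ; b2=f2([(570,120),(749,120),(657,54)])
t=np.linspace(0,6.283,120)
rim=lambda b:np.c_[b[0]+70*np.cos(t),b[1]+70*np.sin(t),80+0*t]
wid=lambda b:np.c_[b[0]+76*np.cos(t),b[1]+76*np.sin(t),46+0*t]
def ext(b):
    A=pix("top",np.r_[rim(b),wid(b)]);B=pix("scene",np.r_[rim(b),wid(b)])
    return np.array([A[:,0].min()-b1[0,0],A[:,0].max()-b1[1,0],A[:,1].min()-b1[2,1],B[:,0].min()-f2((565,0))[0],B[:,0].max()-f2((752,0))[0],B[:,1].min()-b2[2,1]])
sb=least_squares(ext,at("top",256,240,80)[:2],x_scale=10,diff_step=1e-3);print("bowl",sb.x,sb.fun)
c,s_=np.cos(q[2]),np.sin(q[2]);d=sb.x-q[:2];print("bowl local",c*d[0]+s_*d[1],-s_*d[0]+c*d[1])
for n,u,v,z in[("purple",281,309,80),("turq",209,304,80),("tape",394,298,48),("cup",167,223,75)]: print(n,at("top",u,v,z))
E
python3 fit.py; python3 -c "
from scipy.spatial.transform import Rotation as R
from rig import bot
s=bot.state();print(R.from_quat(s['ee_rot']).as_matrix().round(3))"
```

```text
[520.12539451 -80.09140294  -1.60966631] [[1.3, -1.2], [0.0, 0.0], [-0.5, -0.1], [0.6, -1.5], [-0.4, -1.0], [-0.3, -0.3], [0.0, -0.2], [-0.1, -0.6], [-0.2, -0.4], [0.4, 0.1], [0.2, 0.3], [-0.4, -1.6], [-0.5, 0.2], [-0.4, -0.7], [1.0, -1.5], [-0.0, 1.8], [-0.7, 0.1], [-0.2, -2.2], [-1.5, -0.8], [0.6, -1.2], [-1.8, -0.9]]
pad [[ 514.02434385 -236.97281415  156.        ]] spot [[526.73162771  89.7801888    0.        ]]
bowl [544.91975135 191.45702836] [-0.69706482  2.00050503 -0.57519731 -0.18689222  0.77045048 -1.83341165]
bowl local -272.30683274265186 14.223203524099453
purple [336.28956784 106.67475047  80.        ]
turq [347.41117029 323.08320363  80.        ]
tape [ 373.03426201 -235.4311934    48.        ]
cup [589.6863347  458.94753428  75.        ]
[[ 0.966 -0.001  0.26 ]
 [-0.26  -0.001  0.966]
 [-0.    -1.    -0.001]]
```

```bash
python3 -m inch '[[47,0,-10,0,0.148,0,1],[94,0,-20,0,0.296,0,1],[140,0,-30,0,0.445,0,1],[187,0,-40,0,0.593,0,1],[234,10,-50,0,0.741,0,1],[281,20,-60,0,0.889,0,1],[328,30,-70,0,1.037,0,1],[374,40,-80,0,1.186,0,1],[421,50,-90,0,1.334,0,1],[468,60,-100,0,1.482,0,1],[468,60,-100,0,1.482,0,1],[468,60,-100,0,1.482,0,1]]'
python3 -c "
from scipy.spatial.transform import Rotation as R
from rig import bot
s=bot.state();print(s['clock'],s['ee_pos'],s['contact_force']);print(R.from_quat(s['ee_rot']).as_matrix().round(3))"
```

```text
clock: 1.6
ee_pos: [561.9, 289.0, 171.0]
ee_rot: [-0.455, 0.542, -0.541, 0.455]
contact_force: [-0.5, -0.5, -0.6]
opening: 85.2
1.6 [561.89883552 289.03518775 171.00593819] [-0.54020244 -0.50626006 -0.58599426]
[[-0.172 -0.001  0.985]
 [-0.985 -0.    -0.172]
 [ 0.    -1.    -0.001]]
```

```bash
python3 -m inch '[[0,40,0,0,0,0,1],[0,80,0,0,0,0,1],[0,120,0,0,0,0,1],[0,145,0,0,0,0,1],[0,151,0,0,0,0,1],[5,151,0,0,0,0,1],[10,151,0,0,0,0,1],[15,151,0,0,0,0,1],[20,151,0,0,0,0,1],[25,151,0,0,0,0,1],[30,151,0,0,0,0,1],[35,151,0,0,0,0,1]]'
python3 -m inch '[[6,0,0,0,0,0,1],[12,0,0,0,0,0,1],[18,0,0,0,0,0,1],[24,0,0,0,0,0,1],[30,0,0,0,0,0,1],[36,0,0,0,0,0,1],[42,0,0,0,0,0,1],[48,0,0,0,0,0,1],[53,0,0,0,0,0,1],[57,0,0,0,0,0,1],[60,0,0,0,0,0,1],[60,0,0,0,0,0,1]]'
python3 - <<'E'
from rig import bot
import cv2,numpy as np
a=bot.snapshot("top")[:,:,::-1][190:300,222:422];b=bot.snapshot("scene")[:,:,::-1][160:310,205:405]
cv2.imwrite("pics/t1.png",np.hstack([cv2.resize(a,(400,220),interpolation=2),cv2.resize(b,(400,300),interpolation=2)[:220]]) if 0 else cv2.resize(a,None,fx=4,fy=4,interpolation=2))
cv2.imwrite("pics/s1.png",cv2.resize(b,None,fx=4,fy=4,interpolation=2))
E
```

```text
clock: 3.1
ee_pos: [556.4, 254.4, 20.5]
ee_rot: [-0.454, 0.542, -0.541, 0.455]
contact_force: [1.0, 3.6, 0.4]
opening: 85.3
clock: 4.6
ee_pos: [545.8, 194.9, 20.2]
ee_rot: [0.455, -0.542, 0.542, -0.454]
contact_force: [0.7, 1.5, 1.7]
opening: 85.7
```

View pics/t1.png

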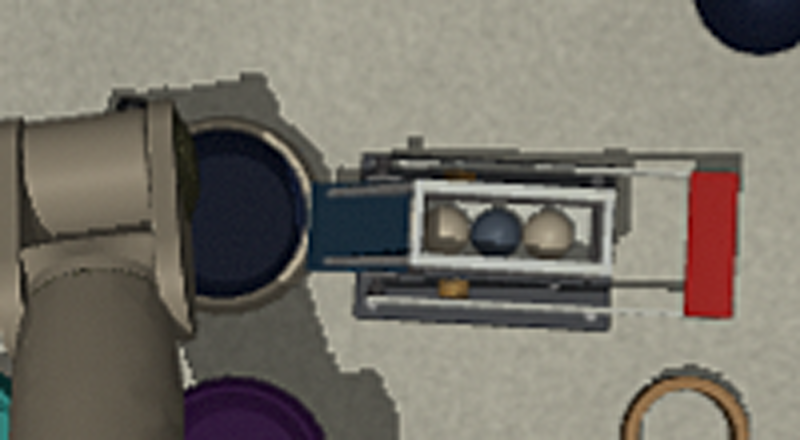

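The bowl is between the fingers, rim right edge at ~(310,215) in the crop and top and bottom at rows 118 and 310. It is moving towards the mouth in line.

```bash
python3 - <<'E'
from h import *
from scipy.optimize import least_squares
f=lambda x,y:(np.array([x,y])+.5)/4-.5+[222,190]
t=np.linspace(0,6.283,200)
def ext(b):
    A=np.concatenate([pix("top",np.c_[b[0]+r*np.cos(t),b[1]+r*np.sin(t),z+0*t]) for r,z in((70,80),(76,46))])
    return [A[:,0].max()-f(311,0)[0],A[:,1].min()-f(0,118)[1],A[:,1].max()-f(0,310)[1]]
s=least_squares(ext,[533,122],x_scale=10,diff_step=1e-3);print(s.x,s.fun)
q=[520.1,-80.1,-1.60967];c,k=np.cos(q[2]),np.sin(q[2]);d=s.x-q[:2];print(c*d[0]+k*d[1],-k*d[0]+c*d[1])
E
```

```text
[535.52702335 132.24837713] [-4.80343972e-04 -7.44868047e-01  7.36889991e-01]
-212.78750492171554 7.162685916313942
```

```bash
python3 -m inch '[[4,0,0,0,0,0,1],[9,0,0,0,0,0,1],[14,0,0,0,0,0,1],[19,0,0,0,0,0,1],[23,0,0,0,0,0,1],[26,0,0,0,0,0,1],[29,0,0,0,0,0,1],[31,0,0,0,0,0,1],[32,0,0,0,0,0,1],[32,0,0,0,0,0,1]]'
python3 - <<'E'
from rig import bot
import cv2,numpy as np
a=bot.snapshot("top")[:,:,::-1][205:275,252:322];b=bot.snapshot("scene")[:,:,::-1][180:270,280:400]
cv2.imwrite("pics/t2.png",np.hstack([cv2.resize(a,(350,350),interpolation=2),cv2.resize(b,(450,338),interpolation=2)[:350].copy() if 0 else cv2.copyMakeBorder(cv2.resize(b,(450,338),interpolation=2),0,12,0,0,cv2.BORDER_CONSTANT)]))
E
```

```text
clock: 5.95
ee_pos: [540.4, 163.6, 20.3]
ee_rot: [0.455, -0.542, 0.542, -0.455]
contact_force: [0.9, 2.6, 0.1]
opening: 85.6
```

View pics/t2.png

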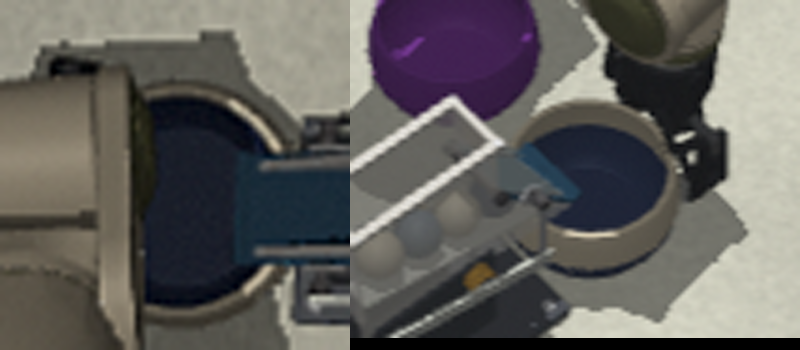

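The bowl's rim now reaches under the lid: the top view shows rows 82–322, about (288,130). I'll creep on and watch the force.

```bash
for k in 1 ; do python3 -m inch '[[1,0,0,0,0,0,1],[2,0,0,0,0,0,1],[3,0,0,0,0,0,1],[3,0,0,0,0,0,1]]'; done; python3 -m inch '[[1,0,0,0,0,0,1],[2,0,0,0,0,0,1],[3,0,0,0,0,0,1],[3,0,0,0,0,0,1]]'
python3 - <<'E'
from h import *
# scene: right outline of widest/rim vs. candidate; print predicted extremes for bowl at several local x
a=bot.snapshot("top")[:,:,::-1];cv2.imwrite("pics/raw_t3.png",a);cv2.imwrite("pics/raw_s3.png",bot.snapshot("scene")[:,:,::-1])
t=np.linspace(0,6.283,200);q=[520.1,-80.1,-1.60967];c,k=np.cos(q[2]),np.sin(q[2])
b=cv2.imread("pics/raw_s3.png")[170:280,320:430];b=cv2.resize(b,None,fx=5,fy=5,interpolation=2)
for lx,col in((-180,(0,0,255)),(-170,(0,255,0))):
    P=np.array([q[0]+c*lx,q[1]+k*lx])
    for r,z in((70,80),(52,0)):
        uv=pix("scene",np.c_[P[0]+r*np.cos(t),P[1]+r*np.sin(t),z+0*t])
        cv2.polylines(b,[np.int32(((uv-[320,170])+.5)*5-.5)],True,col,1)
cv2.imwrite("pics/s3.png",b)
E
```

```text
clock: 6.55
ee_pos: [539.8, 160.7, 20.3]
ee_rot: [0.455, -0.542, 0.542, -0.455]
contact_force: [0.5, 3.2, -0.0]
opening: 85.1
clock: 7.05
ee_pos: [539.3, 157.7, 20.3]
ee_rot: [0.455, -0.542, 0.542, -0.455]
contact_force: [-0.8, 2.4, -0.6]
opening: 85.3
```

View pics/s3.png

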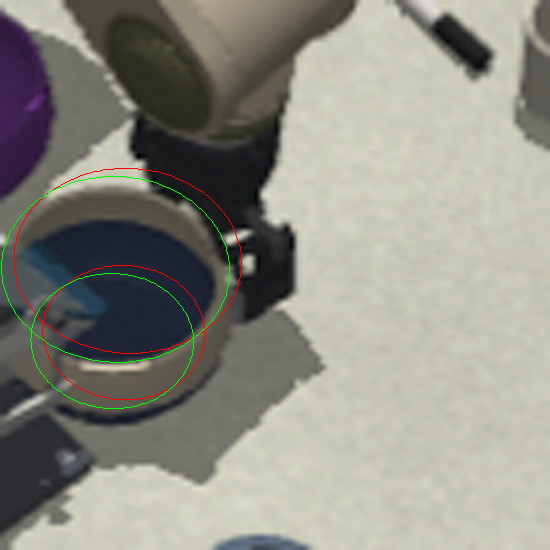

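Against the predicted rim (green = spot), the bowl's rim lies about 1.4 px low. That equals the scene camera's bias in the dispenser fit, so the bowl is within a few mm of the spot. I'll creep a little further, feeling for the base.

```bash
python3 -m inch '[[0.5,0,0,0,0,0,1],[1,0,0,0,0,0,1],[1.5,0,0,0,0,0,1],[1.5,0,0,0,0,0,1]]';  python3 -m inch '[[0.5,0,0,0,0,0,1],[1,0,0,0,0,0,1],[1.5,0,0,0,0,0,1],[1.5,0,0,0,0,0,1]]'
```

```text
clock: 7.65
ee_pos: [539.1, 156.6, 20.3]
ee_rot: [-0.455, 0.542, -0.541, 0.455]
contact_force: [0.5, 4.4, -0.2]
opening: 85.1
clock: 8.15
ee_pos: [539.0, 155.9, 20.5]
ee_rot: [-0.454, 0.542, -0.541, 0.455]
contact_force: [0.9, 9.0, 0.7]
opening: 85.3
```

Contact with the base: the force rises to 9 N and the tool lags. I back off, lift and check the bowl.

```bash
python3 -m inch '[[-3,0,0,0,0,0,1],[-10,0,0,0,0,0,1],[-30,0,0,0,0,0,1],[-60,0,0,0,0,0,1],[-60,-50,0,0,0,0,1],[-60,-110,0,0,0,0,-1],[-60,-170,0,0,0,0,-1],[-60,-230,0,0,0,0,-1],[-60,-285,0,0,0,0,-1],[-60,-285,0,0,0,0,-1],[-60,-285,0,0,0,0,-1]]'
python3 - <<'E'
from h import *
from scipy.spatial.transform import Rotation as R
a=bot.snapshot("top")[:,:,::-1];b=bot.snapshot("scene")[:,:,::-1]
cv2.imwrite("pics/raw_t4.png",a);cv2.imwrite("pics/raw_s4.png",b)
s=bot.state();print(s['joint_pos'].round(3),s['ee_pos']);M=R.from_quat(s['ee_rot']).as_matrix()
q=np.array([520.1,-80.1,-1.60967]);c,k=np.cos(q[2]),np.sin(q[2])
W=lambda x,y,z:np.array([q[0]+c*x-k*y,q[1]+k*x+c*y,z])
x=np.array([c,k,0]);zz=np.array([-k,c,0]);y=np.array([0,0,-1.]);th=.2
Mn=np.c_[x,y,zz]@R.from_rotvec([0,0,th]).as_matrix()
print("rotvec",R.from_matrix(M.T@Mn).as_rotvec())
for P in (W(159,0,310),W(159,0,180)):print("shift",M.T@(P-s['ee_pos']))
print("in new axes: down",Mn.T@[0,0,-1],"rear",Mn.T@x)
t=np.linspace(0,6.283,200);a=cv2.resize(a[200:290,240:330],None,fx=4,fy=4,interpolation=2);b=cv2.resize(b[170:260,310:400],None,fx=4,fy=4,interpolation=2)
for n,im,o in(("top",a,(240,200)),("scene",b,(310,170))):
  P=W(-168,0,0)
  uv=pix(n,np.c_[P[0]+70*np.cos(t),P[1]+70*np.sin(t),80+0*t])
  cv2.polylines(im,[np.int32((uv-o+.5)*4-.5)],True,(0,255,0),1)
cv2.imwrite("pics/c4.png",np.hstack([a,b]))
E
```

```text
clock: 9.52
ee_pos: [548.9, 214.6, 304.2]
ee_rot: [-0.455, 0.542, -0.541, 0.454]
contact_force: [0.2, -0.2, -1.7]
opening: -0.1
[ 0.174  0.426  1.153 -0.     1.566  0.347] [548.79098104 214.28998741 303.56259584]
rotvec [-0.01047211 -0.13470672  0.20064065]
shift [452.48164658  -6.04909413  43.98544393]
shift [452.33278717 123.95025475  44.36902323]
in new axes: down [0.19866933 0.98006658 0.        ] rear [ 9.80066578e-01 -1.98669331e-01  6.42871622e-19]
```

View pics/c4.png

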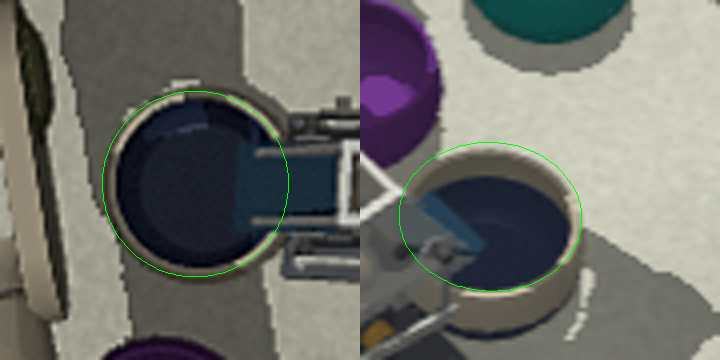

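The bowl rim matches the green prediction for the spot to within about 2 mm in the top view (centre ~(195,183)), and it sits tight under the lid. Now over to the pad.

```bash
python3 -m inch '[[45,-6,4,-0.001,-0.013,0.02,-1],[90,-6,9,-0.002,-0.027,0.04,-1],[136,-6,13,-0.003,-0.04,0.06,-1],[181,-6,18,-0.004,-0.054,0.08,-1],[226,-6,22,-0.005,-0.067,0.1,-1],[271,-6,26,-0.006,-0.08,0.12,-1],[317,-6,31,-0.007,-0.094,0.14,-1],[362,-6,35,-0.008,-0.107,0.16,-1],[407,-6,40,-0.009,-0.12,0.18,-1],[452,-6,44,-0.01,-0.135,0.2,-1],[452,40,44,-0.01,-0.135,0.2,-1],[452,80,44,-0.01,-0.135,0.2,-1]]'
python3 -m inch '[[8,39,0,0,0,0,-1],[8,39,0,0,0,0,-1],[8,39,0,0,0,0,-1]]'
python3 - <<'E'
from h import *
from scipy.spatial.transform import Rotation as R
s=bot.state();q=np.array([520.1,-80.1,-1.60967]);c,k=np.cos(q[2]),np.sin(q[2]);d=s['ee_pos'][:2]-q[:2]
print("local",c*d[0]+k*d[1],-k*d[0]+c*d[1],s['ee_pos'],s['contact_force']);print(R.from_quat(s['ee_rot']).as_matrix().round(3))
b=bot.snapshot("scene")[:,:,::-1][150:330,190:410];cv2.imwrite("pics/s5.png",cv2.resize(b,None,fx=3,fy=3,interpolation=2))
E
```

```text
clock: 11.12
ee_pos: [513.7, -239.0, 222.5]
ee_rot: [-0.436, 0.556, -0.458, 0.539]
contact_force: [-0.0, 0.1, 0.3]
opening: 0.2
clock: 11.5
ee_pos: [514.9, -239.1, 186.7]
ee_rot: [-0.436, 0.555, -0.459, 0.54]
contact_force: [-0.4, -0.8, 0.4]
opening: 0.0
local 159.1065392524052 0.9568084372278411 [ 514.87258762 -239.12352177  186.7245247 ] [-0.4278342  -0.76324767  0.41732125]
[[-0.037  0.012  0.999]
 [-0.98   0.198 -0.039]
 [-0.198 -0.98   0.005]]
```

View pics/s5.png

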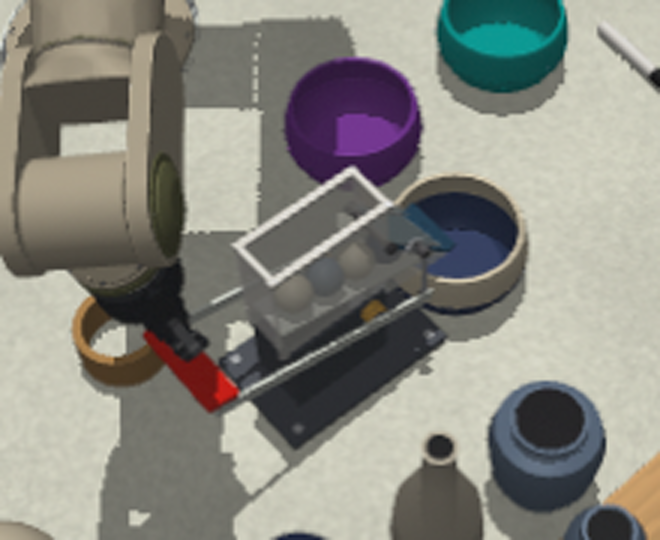

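The fingertips stand over the middle of the pad at ~(185,345) with the wrist clear of the hopper. Pressing now.

```bash
python3 -m inch '[[4,19.6,0,0,0,0,-1],[7.3,31.2,0,0,0,0,-1],[10.3,40.8,0,0,0,0,-1],[13.3,50.4,0,0,0,0,-1],[16.3,60,0,0,0,0,-1],[19.2,69.6,0,0,0,0,-1],[22.2,79.2,0,0,0,0,-1],[23.8,87,0,0,0,0,-1],[25.4,94.8,0,0,0,0,-1],[25.8,101.9,0,0,0,0,-1],[26.8,106.8,0,0,0,0,-1],[27.4,109.7,0,0,0,0,-1]]'
python3 -m inch '[[0,0,0,0,0,0,-1],[0.2,1,0,0,0,0,-1],[0.4,2,0,0,0,0,-1],[0.4,2,0,0,0,0,-1],[0.4,2,0,0,0,0,-1],[0.4,2,0,0,0,0,-1],[0.4,2,0,0,0,0,-1],[0.4,2,0,0,0,0,-1],[0.4,2,0,0,0,0,-1],[0.4,2,0,0,0,0,-1],[0.4,2,0,0,0,0,-1],[0.4,2,0,0,0,0,-1]]'
python3 - <<'E'
from h import *
b=bot.snapshot("scene")[:,:,::-1][150:330,190:410];a=bot.snapshot("top")[:,:,::-1][200:290,240:330]
b=cv2.resize(b,None,fx=2.4,fy=2.4,interpolation=2);a=cv2.resize(a,(270,270),interpolation=2)
cv2.imwrite("pics/s6.png",np.hstack([b,cv2.copyMakeBorder(a,0,b.shape[0]-270,0,0,0)]))
E
```

```text
clock: 13.05
ee_pos: [514.5, -243.8, 72.3]
ee_rot: [-0.436, 0.555, -0.459, 0.54]
contact_force: [0.2, 1.3, 4.8]
opening: 0.2
clock: 14.55
ee_pos: [514.6, -244.0, 70.8]
ee_rot: [-0.436, 0.555, -0.459, 0.54]
contact_force: [-1.1, 2.1, 6.1]
opening: -0.1
```

View pics/s6.png

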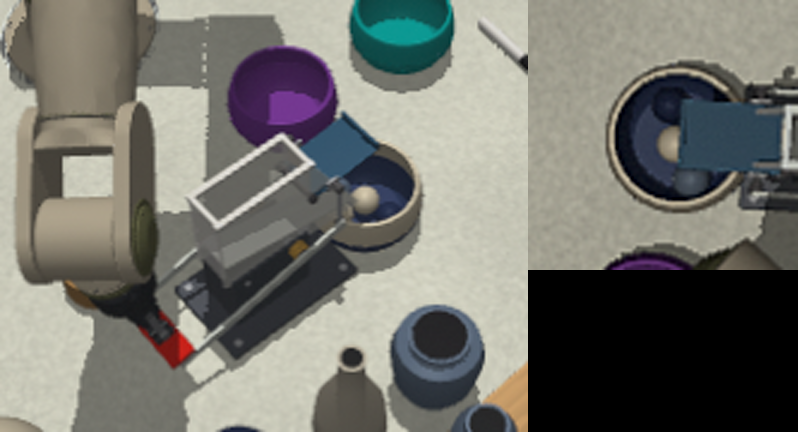

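The hopper is empty, three balls are visible in the bowl (cream, navy, grey-blue), and the fourth is presumably hidden beneath the open lid. I hold one more second, then ease up.

```bash
python3 -m inch '[[0,0,0,0,0,0,-1],[0,0,0,0,0,0,-1],[0,0,0,0,0,0,-1],[0,0,0,0,0,0,-1],[0,0,0,0,0,0,-1],[0,0,0,0,0,0,-1],[0,0,0,0,0,0,-1],[0,0,0,0,0,0,-1]]' && python3 -m inch '[[-0.7,-2.9,0,0,0,0,-1],[-1.5,-5.8,0,0,0,0,-1],[-2.2,-8.7,0,0,0,0,-1],[-2.9,-11.6,0,0,0,0,-1],[-3.7,-14.6,0,0,0,0,-1],[-4.4,-17.5,0,0,0,0,-1],[-5.1,-20.4,0,0,0,0,-1],[-5.9,-23.3,0,0,0,0,-1],[-6.6,-26.2,0,0,0,0,-1],[-7.4,-29.1,0,0,0,0,-1],[-8.1,-32,0,0,0,0,-1],[-8.8,-34.9,0,0,0,0,-1]]' && python3 -m inch '[[-0.7,-2.9,0,0,0,0,-1],[-1.5,-5.8,0,0,0,0,-1],[-2.2,-8.7,0,0,0,0,-1],[-2.9,-11.6,0,0,0,0,-1],[-3.7,-14.6,0,0,0,0,-1],[-4.4,-17.5,0,0,0,0,-1],[-5.1,-20.4,0,0,0,0,-1],[-5.9,-23.3,0,0,0,0,-1],[-6.4,-25.2,0,0,0,0,-1],[-6.8,-27.2,0,0,0,0,-1],[-7.3,-29.1,0,0,0,0,-1],[-7.3,-29.1,0,0,0,0,-1]]'
python3 - <<'E'
from h import *
b=bot.snapshot("scene")[:,:,::-1][150:330,190:410];a=bot.snapshot("top")[:,:,::-1][200:290,240:330]
b=cv2.resize(b,None,fx=2.4,fy=2.4,interpolation=2);a=cv2.resize(a,(270,270),interpolation=2)
cv2.imwrite("pics/s7.png",np.hstack([b,cv2.copyMakeBorder(a,0,b.shape[0]-270,0,0,0)]))
E
```

```text
clock: 15.65
ee_pos: [514.6, -244.0, 70.9]
ee_rot: [-0.436, 0.555, -0.459, 0.54]
contact_force: [-1.5, 2.1, 5.9]
opening: 0.1
clock: 17.15
ee_pos: [514.6, -242.2, 106.6]
ee_rot: [-0.436, 0.555, -0.459, 0.54]
contact_force: [0.1, -2.3, 2.6]
opening: -0.1
clock: 18.65
ee_pos: [514.5, -240.9, 136.5]
ee_rot: [-0.436, 0.555, -0.459, 0.54]
contact_force: [0.4, 1.3, 2.0]
opening: 0.2
```

View pics/s7.png

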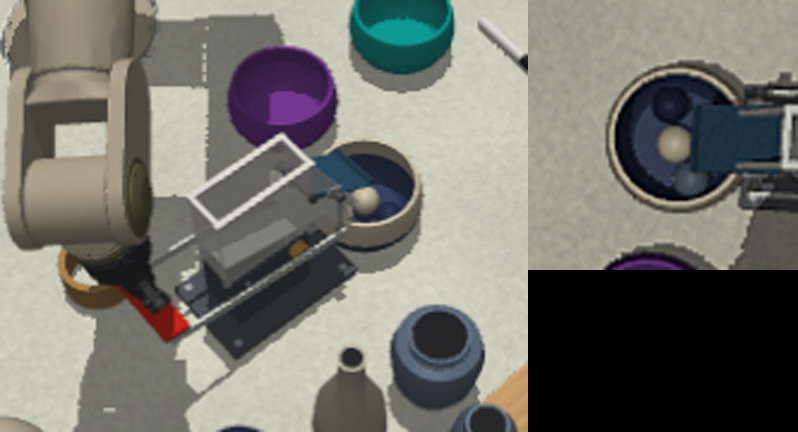

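The lid is mostly down and the pad is following. I ease the last stretch at about 9 mm/s.

```bash
python3 -m inch '[[-0.3,-1.2,0,0,0,0,-1],[-0.6,-2.4,0,0,0,0,-1],[-0.9,-3.6,0,0,0,0,-1],[-1.2,-4.8,0,0,0,0,-1],[-1.5,-6,0,0,0,0,-1],[-1.8,-7.2,0,0,0,0,-1],[-2.1,-8.4,0,0,0,0,-1],[-2.4,-9.6,0,0,0,0,-1],[-2.7,-10.6,0,0,0,0,-1],[-3,-11.6,0,0,0,0,-1],[-3.2,-12.6,0,0,0,0,-1],[-3.4,-13.6,0,0,0,0,-1]]' && python3 -m inch '[[-0.3,-1,0,0,0,0,-1],[-0.5,-2,0,0,0,0,-1],[-0.8,-3,0,0,0,0,-1],[-1,-4,0,0,0,0,-1]]' && python3 -m inch '[[-0.3,-1,0,0,0,0,-1],[-0.5,-2,0,0,0,0,-1],[-0.8,-3,0,0,0,0,-1],[-1,-4,0,0,0,0,-1]]' && python3 -m inch '[[-0.3,-1,0,0,0,0,-1],[-0.5,-2,0,0,0,0,-1],[-0.8,-3,0,0,0,0,-1],[-1,-4,0,0,0,0,-1]]'
```

```text
clock: 20.25
ee_pos: [514.5, -240.3, 150.5]
ee_rot: [-0.436, 0.555, -0.459, 0.54]
contact_force: [-1.0, 0.9, 0.3]
opening: 0.0
clock: 20.75
ee_pos: [514.5, -240.1, 154.6]
ee_rot: [-0.436, 0.555, -0.459, 0.54]
contact_force: [0.3, 0.9, 1.5]
opening: -0.2
clock: 21.25
ee_pos: [514.5, -239.9, 158.7]
ee_rot: [-0.436, 0.555, -0.459, 0.54]
contact_force: [-0.2, 0.5, 1.1]
opening: 0.6
clock: 21.75
ee_pos: [514.4, -239.8, 162.8]
ee_rot: [-0.436, 0.555, -0.459, 0.54]
contact_force: [0.2, -0.0, -0.5]
opening: -0.3
```

```bash
python3 -m inch '[[-0.3,-1,0,0,0,0,-1],[-0.5,-2,0,0,0,0,-1],[-0.8,-3,0,0,0,0,-1],[-1,-4,0,0,0,0,-1],[-1.3,-5,0,0,0,0,-1],[-1.5,-6,0,0,0,0,-1],[-2,-8,0,0,0,0,-1],[-4,-20,0,0,0,0,-1],[-2,-60,0,0,0,0,-1],[0,-100,0,0,0,0,-1],[0,-120,0,0,0,0,-1],[0,-120,0,0,0,0,-1]]'
python3 - <<'E'
from h import *
S=bot.snapshot("scene")[:,:,::-1];T=bot.snapshot("top")[:,:,::-1]
S0=cv2.imread("pics/scene0.png");T0=cv2.imread("pics/top0.png")
r=lambda i,w,h:cv2.resize(i,(w,h),interpolation=2)
row1=np.hstack([r(S[165:285,265:405],420,360),r(T[205:285,240:320],360,360)])
row2=np.hstack([r(T[100:320,90:500],390,209),r(T0[100:320,90:500],390,209)])
cv2.imwrite("pics/fin.png",np.vstack([row1,row2]));cv2.imwrite("pics/finS.png",S)
E
```

```text
clock: 23.25
ee_pos: [513.4, -264.0, 282.1]
ee_rot: [-0.436, 0.554, -0.46, 0.54]
contact_force: [-0.2, 0.8, -1.2]
opening: -0.4
```

View pics/fin.png

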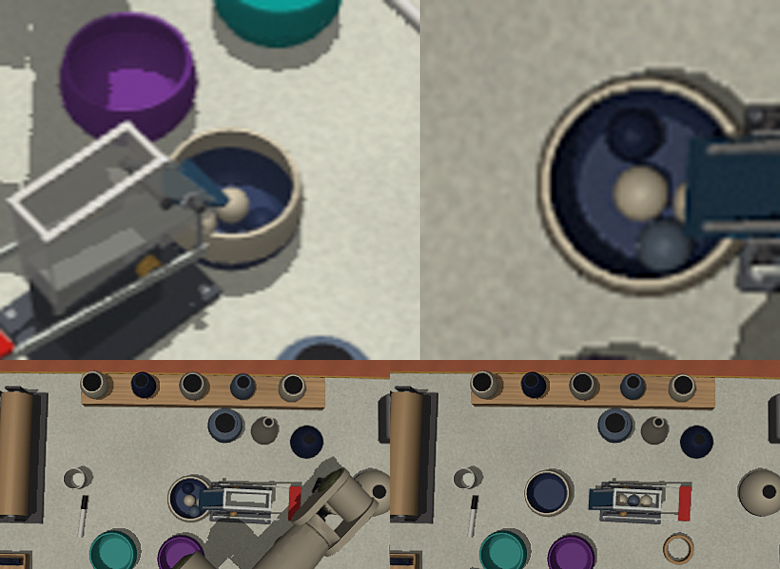

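The last view shows all four balls in the bowl, the fourth (cream) peeking out at the lid's edge (683,200). The lid's front edge is back at top-view column ~299.6, against 299 at the start. The bystanders in view are unmoved, and the robot is clear.

```bash
python3 -c "
from rig import bot
print(bot.hand_in(),bot.state()['clock'])"
```

```text
the job is handed in; nothing more can be done
the job is handed in; nothing more can be done
```

The job is done and handed in, about 23 s into the 51 s allowed. I slid the bowl up to the middle of the dispenser's base with the open fingers. I then pressed the red pad down and held it about 2.5 s. I eased it back up at about 24 mm/s, slowing to about 9 mm/s at the end.

- **Bowl:** the push force rose to 9 N on contact with the base. Afterwards the bowl's rim matched the predicted place to about 2 mm in the top view.
- **Balls:** the last pictures show the hopper empty and all four balls in the bowl. The fourth is only partly visible, at the lid's edge.
- **Lid:** its front edge is back where it started to within about 1 pixel in the top view. It stayed against the fingertips until the force fell to zero at the top.
- **Other wares:** those in view look unmoved. In the last picture the arm hid the tape roll and partly hid the moon vase. I did not touch either.
- **Disagreement:** the scene camera put things about 1.5 pixels off vertically from my model. The dispenser fit shows the same offset, so I took it as calibration error.

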